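Isolate the bench supply box and push its terminal cover off

ROBOT

A 6-joint arm with a two-finger parallel gripper is mounted at the origin on a cart in front of the work surface, level with it; the furniture and walls round the work are solid. World frame = base frame: x ahead of the robot, y to its left, z up, the work surface at z = 0. Lengths are in m, angles in rad, forces in N, time in s.
With the tool pointing down it reaches from about 0.25 to 0.725 m from the base axis. Payload 4 kg.
Tool frame: the origin (TCP) lies at the very end of the fingers, on their centre line; the grasp point (between the pads) lies tcp_to_grasp behind it (tcp_to_grasp is the distance from the TCP to the grasp point, in m); z points along the fingers, y is the direction in which the jaws open and shut (so a half turn about z gives the same grasp; the last joint's range is limited). The gripper opens to 85 mm and grips with 20 to 120 N. Pads are 22 mm wide; open, the fingers measure 114 mm over their backs; the gripper's body (76 mm by 85 mm) begins 54 mm behind the grasp point. The pads swing forward as they close: fully open they stand 13 mm farther back than shut.
Start: joints at [-1.329, 0.241, 0.005, 1.335, 0, 1.571], TCP at [0.12, -0.485, 0.231] pointing down, gripper open.
Joint ranges: [-2.72, 2.72], [-1.05, 1.87], [-1.09, 1.28], [-1.99, 2.15], [-1.42, 1.44], [-3.14, 3.14]. Speed limits (rad/s): [2.79, 2.79, 3.14, 3.14, 3.14, 3.14].

INTERFACE

Orientations are given as a rotation vector (axis times angle).
In Python, from station import * gives the robot as it stands. The module is installed in compiled form; this text tells all that it offers.
- The arm moves only by the tool apply_moves, never from a script. Its argument "plan" is a list of rows, each a list of 3 entries, a list of its own where there are three numbers: the shift along the world's x, y, z in cm, then the turn, a rotation vector about the world's x, y, z in rad, then the finger opening in cm, from 0 to 8.54. In form: [[[tx, ty, tz], [rx, ry, rz], gripper], ...]. A call has 1 to 8 rows; each row is the pose to reach, as a shift and turn from the pose commanded when the call began; what a row does not reach only later rows make up. A row lasts 1/10 s, in which the tool goes at most 50 mm and 8.59 degrees, less where a joint would pass 70% of its speed; a pose out of reach is approached as far as the arm can. A call with a gripper value outside its range is refused whole. The fingers move at their own pace and stop on an object; "newtons" is the grip in N (left out, the last holds). Time passes only in rows, so rows that repeat a pose let the fingers close. It gives the time, the measured TCP pose, the force and the opening at its end, in the units of the state.
- get_obs(): the state, without advancing time (a new reading comes with each control period).
- read_camera(name): name is "scene" or "side" or "wrist"; returns the picture (384x512x3 uint8, red, green, blue); there is no depth.
- camera_params(name): a dict with "camera_matrix" (3x3 intrinsics, pixels), "dist_coeffs" ([k1, k2, p1, p2, k3] as OpenCV has them; the pictures are not rectified), "position" and "orientation" of the camera in the world. Camera axes: x right, y up, looking along -z (the intrinsics and any distortion apply to the point x, -y, -z); pixel columns grow to the right and rows downward; lengths in m; the calibration is good to about 2 mm. A picture is of the moment at which its call begins: read the wrist's pose just before it. camera_params takes no time and is no camera call; for the wrist camera it gives the pose at the moment of the call.
- hand_in(): hands the job in, once; it reports no verdict.
Trained networks look in the newest picture that a camera, given by its name, has taken for a name from the list of things; names that differ only in an ending like _2 or _b are one class to them, and where a whole thing is asked for, a point or a joint stands for the part that bears it (a point fixed in the world has none). Each returns a list of dicts, best first, with "p" (0 to 1); they miss things now and then, are a little off and sometimes report something else, mostly with a low value. They report only what shows in the picture. A call takes as long as a camera call.
- boxes_of(camera, query): "at" ([x, y, z] in m, in the coordinates of the camera as it stood for that picture, good to about 4 mm: the middle of the surface that is visible of it).
- silhouettes(camera, query): "region" (384x512 bool, what is visible of it).
- tip_of(camera, query): "at" ([x, y, z] in m, in the coordinates of the camera as it stood for that picture, good to about 4 mm: a listed point, or the origin of a listed thing).
The state is a dict: "t": time; "joint_pos": joint angles; "dq": joint speeds; "joint_efforts": joint torques, N m; "ee_pos": TCP position; "tcp_rot": TCP orientation; "ft_force": force on the tool from outside, world axes, zero at the start; "wrist_torque": the same for the moment, N m; "finger_gap": opening from 0.0 (shut) to 1.0 (fully open).
Only numpy, scipy, OpenCV 4.12 (cv2) and the standard library are available. Lean on these libraries where they do the work, as an engineer would, in place of code of your own. Each camera call takes 0.05 s, during which the arm holds its last target.

TASK

The terminals of the bench supply box are to be checked: first push its switch lever over to off (away from you, right to its stop), then press the snap tab in until the terminal cover springs forward, and push the released cover along its rails by its thumb flange, right off the end of the box and past the tab, so that it drops and lies flat on the bench just beyond the box with the box still switched off. Work with closed fingertips only: do not lift or carry the cover, and leave the tools and other things lying around where they are.

Things in the scene. Friction and masses are not known exactly. Their poses are not given: they have to be found in the camera images.
- supply_box: Low grey supply box, fixed to the bench, 84 mm wide (x), 171 mm long (y). Origin on the bench under it; +x points roughly away from the robot, +y (roughly to its left) is where the cover slides off, z up. In y: switch end -115 to -58 mm (top z 30; lever at -95), rear stop with spring pins to -44 (top z 35), terminals under the cover to 56, tab sticking out to 83.
- rail_end (a point): Centre line of the two side rails at their open (+y) end, at the height of the cover's seat: box x 0, y 56, z 31 mm. The walls run from y -44 to 56 mm, up to z 39 mm, 70 mm apart; from y -44 to 8 mm lips (62 mm apart) hold the cover down. Beware: a bench vice up to 265 mm high stands to the right (world y below 0) and a grinder 400 mm high to the left (world y over 0.47).
- switch (a joint): Switch lever, rad: 0 = on, leaning to the box's -x (towards the robot); 0.9 = off, leaning to +x, at its stop. It starts between 0 and 0.1, pivots about the box's y axis at x 0, y -95, z 30 mm and stays where it is left; about 3 N half-way up moves it.
- switch_tip (a point): Centre of the lever's tip: a black paddle 20 mm wide (along y), 8 mm thick, reaching 25 mm from its pivot, its tip about 52 mm above the bench. Low bars up to z 35 mm flank it.
- tab (a joint): Snap tab, rad: 0 = at rest, grows as its pad is pressed down, stop at 0.2. A sprung tongue rooted under the cover; its step (box y 42.5 to 47.5 mm, up to z 34 mm) blocks the cover's leading edge and is clear below it from about 0.10 (2 N on the pad; 3 N at the stop). Once the cover has sprung over the step the tab stays near 0.08, and rises only behind the departed cover.
- tab_pad (a point): Where to press the tab's pad straight down: on its top, box x 0, y 68, z 29 mm at rest, going down 12 mm to the stop. The pad is black, ribbed, 28 mm wide, from box y 47.5 to 83 mm. The cover springs as far as y 47 mm, so keep the finger beyond y 49 mm while pressing.
- cover: Loose grey cover, about 90 g: plate 68 (x) by 84 (y) by 4 mm with an upturned thumb flange on its rear (-y) edge. Origin at the centre of its underside, axes as the box's. Seated at box x 0, y 0, z 31 mm, 1 mm play in the rails; released, spring pins move it 5 mm to +y. Then 3 to 8 N slides it. It drops off flat once its rear edge passes the tab's end (origin at box y 125 mm).
- cover_flange (a point): Middle of the top edge of the flange's rear (-y) face, cover frame (0, -42, 19) mm, 50 mm above the bench when seated. Flange 56 mm wide, 4 mm thick, 15 mm above the plate. Push this face to +y with the fingertip at z 38 to 43 mm, to pass over the rear stop and the tab's step. About 45 mm of room between flange and switch lever.
- driver_red: Short screwdriver with a red handle, 206 mm long, lying in front of the box; leave it.
- plug_0: Spark plug, 70 mm long, lying right behind the box; leave it.
- plug_1: Spark plug, 70 mm long, lying behind and left of the box; leave it.

How it is judged:
By the outcome, as a careful person would: the job done as asked, in the order asked, and still so for the second after the job is handed in, with the robot touching nothing.
It also fails if it takes over 53 s, if anything falls off the work surface, if the arm or the gripper's body presses on something with over 40 N, if the wrist force passes 120 N, or if a joint passes its speed limit or range.

## Working session

There is one attempt and no reset: what is moved stays moved. The work goes in short steps, Python scripts to look and compute and a tool call to move; the robot and the scene stay as the last step left them, time stands still between calls to the robot, and variables do not carry over. Pictures are saved under pics/ and viewed, and the job is handed in when it is done.

Besides the shell and the picture viewer there is one more tool, called in YAML: its name, and indented under it one key for each argument. apply_moves: Moves the arm, as the interface text tells. Its arguments: {"type":"object","properties":{"plan":{"type":"array"},"newtons":{"type":"number"}},"required":["plan"]}

```bash
mkdir -p pics; cat > h.py <<'E'
from station import *
import numpy as np, cv2
from scipy.spatial.transform import Rotation as R
def rot(o):
    o=np.array(o,float)
    if o.shape==(3,3): return o
    if o.size==4: return R.from_quat(o).as_matrix()
    return R.from_rotvec(o).as_matrix()
def w(cam,p,par=None):
    par=par or camera_params(cam)
    return rot(par["orientation"])@np.array(p)+np.array(par["position"])
def proj(cam,P,par=None):
    par=par or camera_params(cam)
    P=np.atleast_2d(P); q=(P-np.array(par["position"]))@rot(par["orientation"])
    q=q*[1,-1,-1]
    return cv2.projectPoints(q,np.zeros(3),np.zeros(3),np.array(par["camera_matrix"]),np.array(par["dist_coeffs"]))[0][:,0]
def snap(cam,name):
    im=read_camera(cam); cv2.imwrite(f"pics/{name}.png",im[:,:,::-1]); return im
E
python3 - <<'E'
from h import *
print(get_obs()["t"],get_obs()["tcp_rot"])
for c in("scene","side"):
    snap(c,c+"0"); p=camera_params(c); print(c,p)
    for q in("rail_end","switch_tip","tab_pad","cover_flange","supply_box","cover"):
        for d in tip_of(c,q)[:2]: print(q,round(d["p"],2),w(c,d["at"]).round(4))
print(get_obs()["t"])
E
```

```text
0.0 [-3.11658157e+00 -3.78671922e-01  4.22524248e-04]
scene {'camera_matrix': array([[408.53254722,   0.        , 259.29032596],
       [  0.        , 408.53254722, 189.3288522 ],
       [  0.        ,   0.        ,   1.        ]]), 'dist_coeffs': array([-0.04487164,  0.        ,  0.        ,  0.        ,  0.        ]), 'position': array([0.52852001, 0.97160115, 0.58906899]), 'orientation': array([0.07407163, 1.37050319, 2.76811772])}
rail_end 0.71 [0.4929 0.2545 0.028 ]
rail_end 0.24 [0.4854 0.1955 0.0051]
switch_tip 0.61 [0.4915 0.1989 0.0268]
switch_tip 0.54 [0.4689 0.102  0.0535]
tab_pad 0.64 [0.4954 0.2626 0.0254]
cover_flange 0.89 [0.4815 0.1548 0.0515]
supply_box 0.86 [0.4826 0.196  0.0047]
cover 0.81 [0.4879 0.1994 0.0277]
side {'camera_matrix': array([[470.30148816,   0.        , 260.09691208],
       [  0.        , 470.30148816, 189.0771158 ],
       [  0.        ,   0.        ,   1.        ]]), 'dist_coeffs': array([0.044542, 0.      , 0.      , 0.      , 0.      ]), 'position': array([ 0.63652393, -0.48793071,  0.44515494]), 'orientation': array([1.14708231, 0.09709128, 0.1311367 ])}
rail_end 0.92 [0.4923 0.2528 0.0348]
rail_end 0.62 [0.4933 0.2637 0.0325]
supply_box 0.25 [0.592  0.4775 0.0021]
cover 0.47 [0.4888 0.253  0.0322]
0.7
```

View pics/scene0.png

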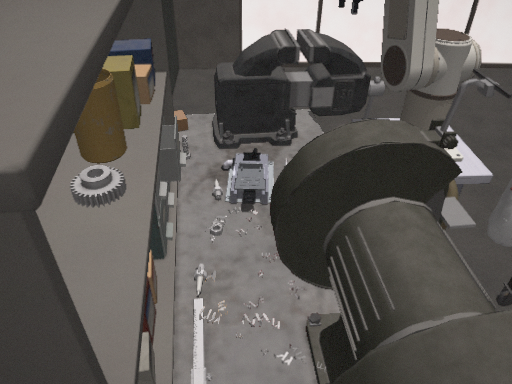

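View pics/side0.png

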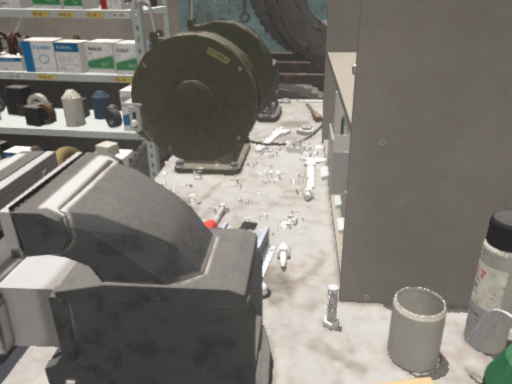

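Scene view: the box is at about (250,178), with the lever at its top end (255,155) and the tab at (250,195). The vice is behind it and the grinder is in front to the right. In the side view the vice hides most of the box. I'll raise the arm, close the fingers and look with the wrist camera from above.

apply_moves:
  plan:
    - [[0,0,5],[0,0,0],0]
    - [[0,0,10],[0,0,0],0]
    - [[0,0,15],[0,0,0.1],0]
    - [[2,4,15],[0,0,0.2],0]
    - [[4,8,15],[0,0,0.35],0]
    - [[6,12,15],[0,0,0.5],0]
    - [[8,16,15],[0,0,0.6],0]
    - [[10,20,15],[0,0,0.7],0]
  newtons: 40

```text
t: 1.5
ee_pos: [0.2201, -0.2839, 0.3814]
tcp_rot: [2.797, 1.429, 0.001]
ft_force: [0.7, -0.4, 0.9]
finger_gap: -0.001
```

apply_moves:
  plan:
    - [[2,4,0],[0,0,0.1],0]
    - [[4,8,0],[0,0,0.2],0]
    - [[7,12,0],[0,0,0.3],0]
    - [[10,17,0],[0,0,0.4],0]
    - [[13,22,0],[0,0,0.5],0]
    - [[16,27,0],[0,0,0.5],0]
    - [[19,32,0],[0,0,0.5],0]
    - [[23,36,0],[0,0,0.5],0]

```text
t: 2.3
ee_pos: [0.4249, 0.0468, 0.382]
tcp_rot: [2.358, 2.075, 0.002]
ft_force: [0.5, -0.9, -0.2]
finger_gap: 0.003
```

apply_moves:
  plan:
    - [[0,4,0],[0,0,0],0]
    - [[0,6,0],[0,0,0],0]
    - [[0,6,0],[0,0,0],0]

```text
t: 2.6
ee_pos: [0.4247, 0.1068, 0.3808]
tcp_rot: [-2.355, -2.079, 0.001]
ft_force: [0.1, -0.8, -0.5]
finger_gap: -0.001
```

```bash
python3 - <<'E'
from h import *
o=get_obs(); print(o["t"],o["ee_pos"],o["joint_pos"],R.from_rotvec(o["tcp_rot"]).as_matrix().round(3),o["ft_force"])
par=camera_params("wrist"); snap("wrist","w0"); print(par["position"],rot(par["orientation"])[:,2])
for q in("rail_end","switch_tip","tab_pad","cover_flange","supply_box","cover"):
    for d in tip_of("wrist",q)[:2]: print(q,round(d["p"],2),w("wrist",d["at"],par).round(4))
E
```

```text
2.6 [0.42466256 0.10684274 0.38080682] [2.46124997e-01 1.02657753e-01 2.21383111e-01 1.69039197e+00
 5.10398420e-04 1.94123946e+00] [[ 0.124  0.992 -0.001]
 [ 0.992 -0.124  0.   ]
 [ 0.    -0.001 -1.   ]] [ 0.1141541  -0.8168943  -0.52189088]
[0.43353935 0.17829401 0.52345071] [0.03631237 0.28157387 0.95885221]
rail_end 0.75 [0.4914 0.2489 0.0287]
switch_tip 0.62 [0.4692 0.1035 0.0496]
tab_pad 0.61 [0.4904 0.2579 0.0289]
cover_flange 0.64 [0.4792 0.1538 0.0501]
cover 0.77 [0.4853 0.1963 0.0317]
```

```bash
python3 - <<'E'
import cv2
im=cv2.imread("pics/w0.png"); cv2.imwrite("pics/w0b.png",cv2.resize(im,(768,576),interpolation=cv2.INTER_CUBIC))
E
```

```text
(no output)
```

View pics/w0b.png

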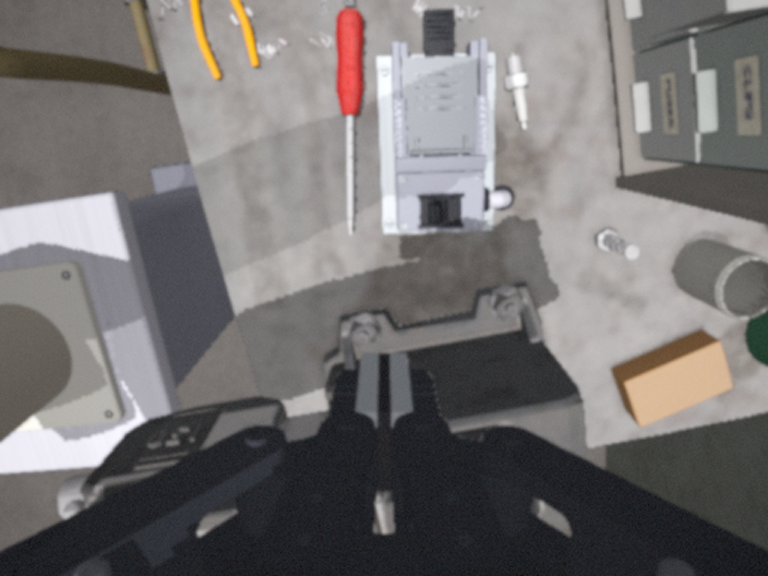

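The wrist view shows the whole box: lever at (440,210), flange at (440,163), pad at (438,30). The driver is at (350,100), a plug at (500,198) and the other plug at (518,90). I'll check the pose by overlaying a model.

```bash
cat > fit.py <<'E'
from h import *
from scipy.optimize import least_squares
im=cv2.imread("pics/w0.png"); par=camera_params("wrist")
def W(P,x,y,a):
    P=np.array(P,float)/1000; c,s=np.cos(a),np.sin(a)
    return np.c_[x+c*P[:,0]-s*P[:,1],y+s*P[:,0]+c*P[:,1],P[:,2]]
x,y,a=0.485,0.1965,-0.122
lines=[([-14,83,29],[14,83,29]),([-14,56,30],[-14,83,29]),([14,56,30],[14,83,29]),
([-35,-44,39],[-35,56,39]),([35,-44,39],[35,56,39]),([-28,-42,50],[28,-42,50]),([-42,-115,30],[42,-115,30]),([-42,-115,0],[42,-115,0]),([-10,-95,30],[10,-95,30]),([-34,42,35],[34,42,35])]
s=5
def draw(name,x,y,a):
    x0,y0,x1,y1=235,0,350,165
    z=cv2.resize(im[y0:y1,x0:x1],None,fx=s,fy=s,interpolation=cv2.INTER_CUBIC)
    z0=z.copy()
    for p,q in lines:
        uv=proj("wrist",W([p,q],x,y,a),par)
        uv=((uv-[x0,y0]+.5)*s).astype(int)
        cv2.line(z,tuple(map(int,uv[0])),tuple(map(int,uv[1])),(0,0,255),1)
    cv2.imwrite(name,cv2.resize(np.hstack([z0,z]),(800,574)))
if __name__=="__main__": draw("pics/fit1.png",x,y,a)
E
python3 fit.py
```

```text
(no output)
```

View pics/fit1.png

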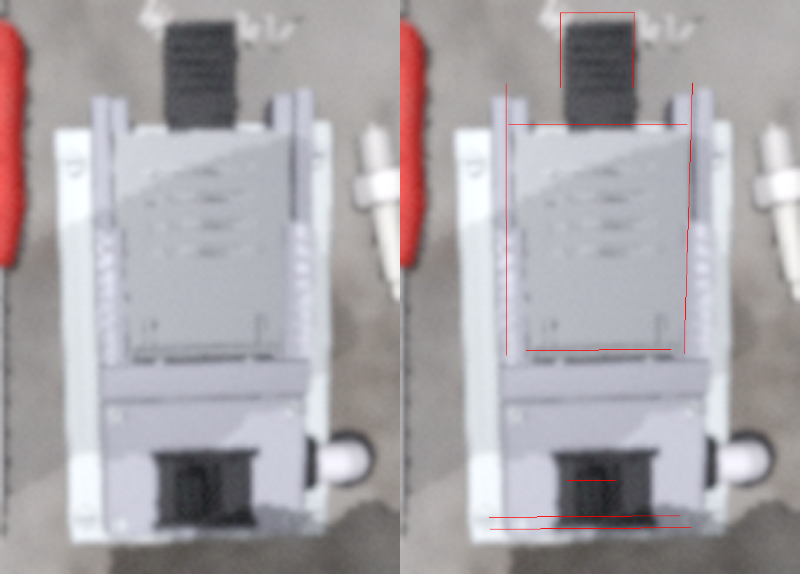

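```bash
python3 - <<'E'
import fit
fit.draw("pics/fit2.png",0.4868,0.1925,-0.114)
E
```

```text
(no output)
```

View pics/fit2.png

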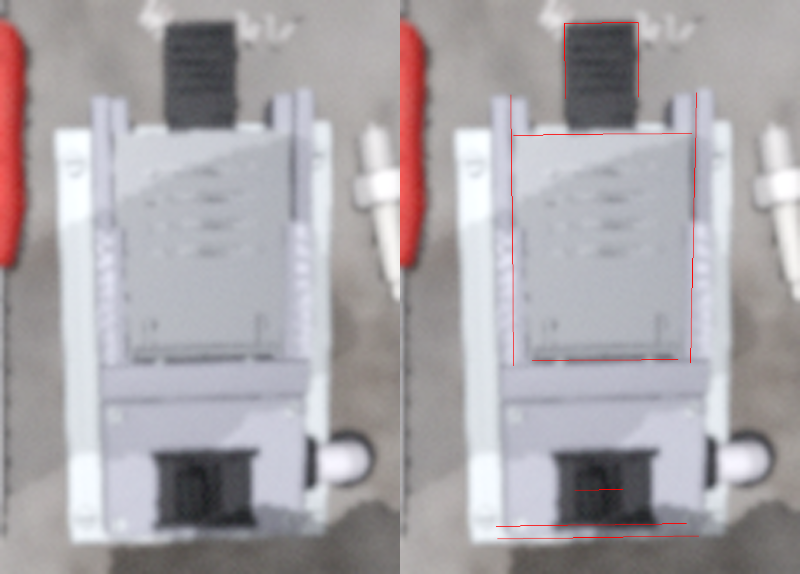

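The fit agrees to about 1.5 mm: box origin (0.4865, 0.1925), yaw -0.116. I'll descend on the robot side of the lever.

apply_moves:
  plan:
    - [[0.7,-0.3,-5],[0,0,0],0]
    - [[0.7,-0.3,-10],[0,0,0],0]
    - [[0.7,-0.3,-15],[0,0,0],0]
    - [[0.7,-0.3,-20],[0,0,0],0]
    - [[0.7,-0.3,-25],[0,0,0],0]
    - [[0.7,-0.3,-29],[0,0,0],0]
    - [[0.7,-0.3,-30],[0,0,0],0]

```text
t: 3.65
ee_pos: [0.4278, 0.0998, 0.0775]
tcp_rot: [-2.359, -2.069, 0.012]
ft_force: [-0.6, -0.6, 0.4]
finger_gap: -0.003
```

```bash
cat > look.py <<'E'
import sys
from h import *
o=get_obs(); print(o["t"],o["ee_pos"].round(4),o["ft_force"].round(1),np.round(o["joint_efforts"],1))
x,y,a=0.4865,0.1925,-0.116
B=np.array([[np.cos(a),-np.sin(a)],[np.sin(a),np.cos(a)]])
print("tcp in box",((o["ee_pos"][:2]-[x,y])@B*1000).round(1))
par=camera_params("wrist"); im=snap("wrist",sys.argv[1])
for q in sys.argv[2:]:
    for d in tip_of("wrist",q)[:2]:
        p=w("wrist",d["at"],par); print(q,round(d["p"],2),p.round(4),((p[:2]-[x,y])@B*1000).round(1))
E
python3 look.py w1 switch_tip cover_flange tab_pad
```

```text
3.65 [0.4278 0.0998 0.0775] [-0.6 -0.6  0.4] [  0.1 -33.6  21.2  -0.7   0.   -0. ]
tcp in box [-47.5 -98.9]
switch_tip 0.78 [0.4684 0.1035 0.0472] [ -7.7 -90.5]
cover_flange 0.87 [0.4809 0.1562 0.055 ] [ -1.4 -36.7]
tab_pad 0.68 [0.4789 0.1544 0.0507] [ -3.2 -38.7]
```

View pics/w1.png

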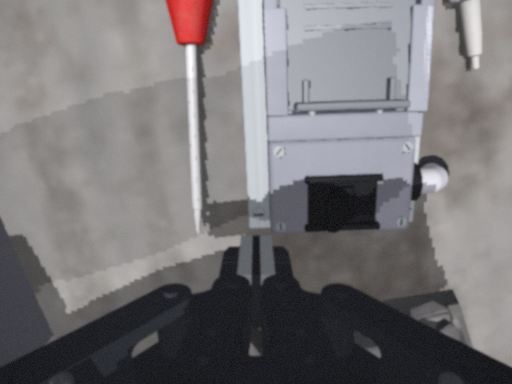

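```bash
python3 - <<'E'
from h import *
import fit
im=cv2.imread("pics/w1.png"); par=camera_params("wrist")
L=fit.lines
out=[]
for (x,y,a) in [(0.4865,0.1925,-0.116),(0.4865,0.196,-0.116)]:
    z=cv2.resize(im[60:250,230:450],None,fx=3,fy=3,interpolation=cv2.INTER_CUBIC)
    for p,q in L+[([-32,-58,30],[32,-58,30]),([-10,-115,30],[10,-115,30])]:
        uv=((proj("wrist",fit.W([p,q],x,y,a),par)-[230,60]+.5)*3).astype(int)
        cv2.line(z,tuple(map(int,uv[0])),tuple(map(int,uv[1])),(0,0,255),1)
    out.append(z)
cv2.imwrite("pics/fit3.png",cv2.resize(np.hstack(out),(800,345)))
E
```

```text
(no output)
```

View pics/fit3.png

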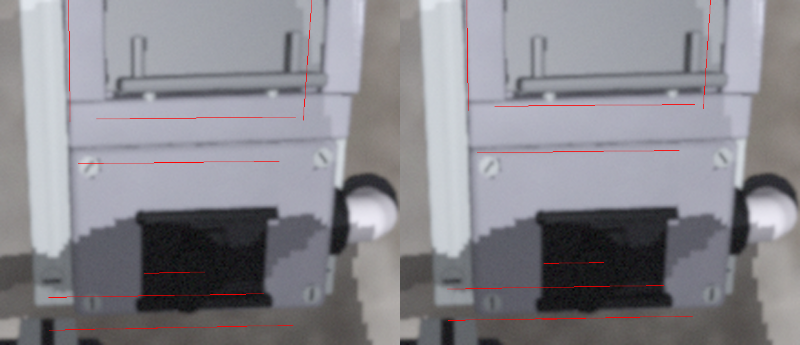

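```bash
python3 - <<'E'
from h import *
import fit
o=get_obs(); print(o["t"],o["ee_pos"],o["tcp_rot"])
par=camera_params("wrist"); im=snap("wrist","w2")[:,:,::-1].copy()
print(par["position"],par["camera_matrix"],par["dist_coeffs"])
print(get_obs()["t"],camera_params("wrist")["position"])
L=fit.lines
out=[]
for (x,y,a) in [(0.4865,0.1925,-0.116),(0.4865,0.196,-0.116)]:
    z=cv2.resize(im[60:250,230:450],None,fx=3,fy=3,interpolation=cv2.INTER_CUBIC)
    for p,q in L+[([-32,-58,30],[32,-58,30]),([-10,-115,30],[10,-115,30])]:
        uv=((proj("wrist",fit.W([p,q],x,y,a),par)-[230,60]+.5)*3).astype(int)
        cv2.line(z,tuple(map(int,uv[0])),tuple(map(int,uv[1])),(0,0,255),1)
    out.append(z)
cv2.imwrite("pics/fit4.png",cv2.resize(np.hstack(out),(800,345)))
E
```

```text
3.85 [0.43338446 0.10153763 0.08316188] [2.35952481 2.07184614 0.00447174]
[0.44207778 0.17286895 0.2258913 ] [[344.65400567   0.         255.69432592]
 [  0.         344.65400567 190.83316693]
 [  0.           0.           1.        ]] [-0.07210229  0.          0.          0.          0.        ]
3.9 [0.4423431  0.17303091 0.22637839]
```

View pics/fit4.png

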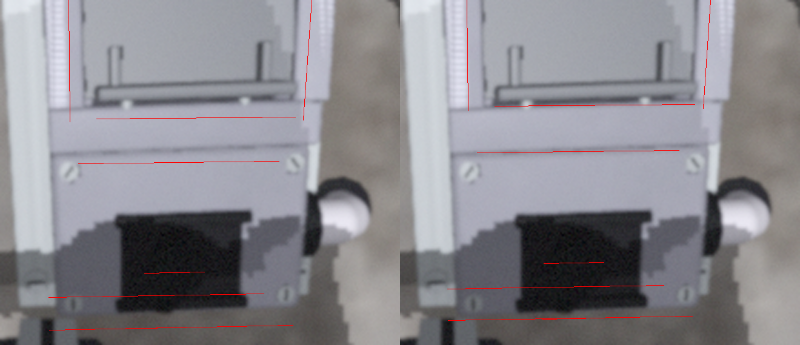

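```bash
python3 - <<'E'
from h import *
import fit
from scipy.optimize import least_squares
par=camera_params("wrist")
D=np.array([(60,312),(300,306),(50,108),(322,100),(52,153),(312,147),(97,100),(297,95)],float)
uv=D/(800/1320)/3+[230,60]-.5
M=[[-42,-115,30],[42,-115,30],[-42,-44,35],[42,-44,35],[-42,-58,35],[42,-58,35],[-28,-42,50],[28,-42,50]]
f=lambda v:(proj("wrist",fit.W(M,*v),par)-uv).ravel()
r=least_squares(f,[.4865,.193,-.116],loss="soft_l1"); print(r.x); print(r.fun.reshape(-1,2).round(1))
M2=np.array(M[:]); 
E
```

```text
[ 0.48710489  0.19805202 -0.09253121]
[[-2.5  3.3]
 [ 0.   1.2]
 [-1.3 -0.8]
 [ 0.7 -1.1]
 [-1.5 -0.1]
 [ 4.4 -1.8]
 [ 0.6  0.9]
 [ 0.4  0.3]]
```

```bash
sed -i 's/^x,y,a=.*/x,y,a=0.4868,0.1962,-0.108/' look.py; cat > st.py <<'E'
from h import *
o=get_obs(); x,y,a=0.4868,0.1962,-0.108
B=np.array([[np.cos(a),-np.sin(a)],[np.sin(a),np.cos(a)]])
print(o["t"],o["ee_pos"].round(4),o["tcp_rot"].round(3),o["ft_force"].round(1),np.round(o["joint_efforts"],1))
print("tcp in box",((o["ee_pos"][:2]-[x,y])@B*1000).round(1))
E
python3 st.py
```

```text
3.9 [0.4339 0.1017 0.0836] [2.359 2.072 0.006] [ 0.2 -0.4  0.1] [ -0.  -33.1  20.3   0.1  -0.   -0. ]
tcp in box [-42.4 -99.6]
```

apply_moves:
  plan:
    - [[0,0.4,-2],[0,0,0],0]
    - [[0,0.4,-3.5],[0,0,0],0]
    - [[0,0.4,-3.8],[0,0,0],0]
    - [[0,0.4,-3.8],[0,0,0],0]
    - [[0,0.4,-3.8],[0,0,0],0]

```text
t: 4.4
ee_pos: [0.4329, 0.1057, 0.0448]
tcp_rot: [2.359, 2.073, 0.004]
ft_force: [-0.3, 0.4, -0.7]
finger_gap: -0.0
```

```bash
python3 look.py w3 switch_tip cover_flange; python3 st.py
```

```text
4.4 [0.4329 0.1057 0.0448] [-0.3  0.4 -0.7] [  0.  -34.5  19.1   0.    0.   -0. ]
tcp in box [-43.8 -95.7]
switch_tip 0.58 [0.4663 0.1054 0.0497] [-10.5 -92.5]
cover_flange 0.89 [0.4798 0.157  0.0518] [ -2.7 -39.7]
cover_flange 0.4 [0.4833 0.1977 0.0322] [-3.7  1.1]
4.55 [0.4325 0.1056 0.0443] [2.359 2.073 0.003] [ 0.  -0.4 -0.2] [  0.  -34.8  19.3  -0.    0.   -0. ]
tcp in box [-44.2 -95.9]
```

View pics/w3.png

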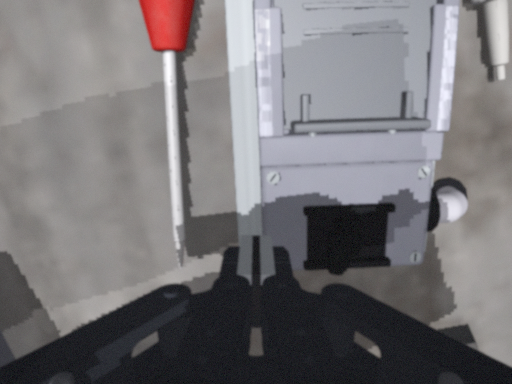

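Fingertip is beside the lever, which stands in the black bezel at (345,235). Now pushing +x.

apply_moves:
  plan:
    - [[0.8,-0.1,0],[0,0,0],0]
    - [[1.4,-0.15,0],[0,0,0],0]
    - [[2,-0.2,0],[0,0,0],0]
    - [[2.5,-0.25,0],[0,0,0],0]
    - [[2.8,-0.3,0],[0,0,0],0]
    - [[3,-0.3,0],[0,0,0],0]
    - [[3,-0.3,0],[0,0,0],0]

```text
t: 5.25
ee_pos: [0.462, 0.1025, 0.0436]
tcp_rot: [-2.36, -2.073, -0.0]
ft_force: [-1.5, 0.1, 0.4]
finger_gap: 0.002
```

apply_moves:
  plan:
    - [[0.2,0,0],[0,0,0],0]
    - [[0.4,0,0],[0,0,0],0]
    - [[0.4,0,0],[0,0,0],0]

```text
t: 5.55
ee_pos: [0.4659, 0.1022, 0.043]
tcp_rot: [2.36, 2.073, -0.001]
ft_force: [-1.5, -0.2, -1.4]
finger_gap: 0.001
```

```bash
python3 look.py w4 switch_tip; python3 st.py
```

```text
5.55 [0.4659 0.1022 0.043 ] [-1.5 -0.2 -1.4] [  0.2 -37.9  20.2  -0.3   0.1  -0. ]
tcp in box [-10.6 -95.7]
5.65 [0.4659 0.1024 0.0431] [2.36  2.073 0.   ] [-0.5 -0.8 -0.9] [  0.1 -37.9  20.   -0.1   0.   -0. ]
tcp in box [-10.7 -95.5]
```

View pics/w4.png

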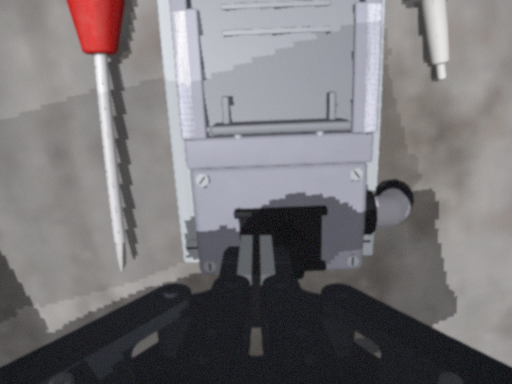

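The finger is in contact with the lever, which shows at (270-320,235). I'll continue in small steps until it stops.

apply_moves:
  plan:
    - [[0.2,0,0],[0,0,0],0]
    - [[0.4,0,0],[0,0,0],0]
    - [[0.4,0,0],[0,0,0],0]

```text
t: 5.95
ee_pos: [0.4697, 0.1024, 0.0431]
tcp_rot: [-2.36, -2.073, 0.0]
ft_force: [-2.1, 0.3, -0.0]
finger_gap: -0.003
```

apply_moves:
  plan:
    - [[0.2,0,0],[0,0,0],0]
    - [[0.4,-0.1,0],[0,0,0],0]
    - [[0.4,-0.1,0],[0,0,0],0]

```text
t: 6.25
ee_pos: [0.4718, 0.1023, 0.043]
tcp_rot: [-2.356, -2.072, 0.002]
ft_force: [-5.8, 2.7, 3.1]
finger_gap: -0.002
```

apply_moves:
  plan:
    - [[0.2,0,0],[0,0,0],0]
    - [[0.2,0,0],[0,0,0],0]

```text
t: 6.45
ee_pos: [0.472, 0.1023, 0.0429]
tcp_rot: [-2.354, -2.071, 0.006]
ft_force: [-10.3, 2.8, 6.8]
finger_gap: -0.003
```

apply_moves:
  plan:
    - [[0.2,0,0],[0,0,0],0]
    - [[0.2,0,0],[0,0,0],0]

```text
t: 6.65
ee_pos: [0.4721, 0.1023, 0.0429]
tcp_rot: [-2.352, -2.07, 0.01]
ft_force: [-14.0, 2.5, 10.6]
finger_gap: -0.004
```

Hard stop reached at 14 N. Backing off, then up.

apply_moves:
  plan:
    - [[-1,0.1,0],[0,0,0],0]
    - [[-2,0.2,0.5],[0,0,0],0]
    - [[-2.5,0.2,4],[0,0,0],0]
    - [[-2.5,0.2,8],[0,0,0],0]
    - [[-2.5,0.2,10],[0,0,0],0]
    - [[-2.5,0.2,10],[0,0,0],0]
    - [[-2.5,0.2,10],[0,0,0],0]

```text
t: 7.35
ee_pos: [0.4532, 0.1035, 0.1439]
tcp_rot: [2.359, 2.073, 0.003]
ft_force: [0.6, -0.2, -1.1]
finger_gap: -0.003
```

```bash
python3 look.py w5 switch_tip cover_flange tab_pad rail_end cover; python3 st.py
```

```text
7.35 [0.4532 0.1035 0.1439] [ 0.6 -0.2 -1.1] [  0.  -35.8  24.2  -0.   -0.    0. ]
tcp in box [-23.4 -95.8]
switch_tip 0.67 [0.4868 0.101  0.0476] [ 10.3 -94.7]
cover_flange 0.74 [0.4814 0.1556 0.0525] [ -1.  -40.9]
tab_pad 0.67 [0.4891 0.102  0.0518] [ 12.4 -93.4]
cover 0.7 [0.4846 0.1992 0.0319] [-2.5  2.8]
7.65 [0.452  0.1033 0.1422] [-2.359 -2.073  0.003] [-1.   0.4 -0.3] [  0.  -34.8  23.2   0.   -0.    0. ]
tcp in box [-24.6 -96.1]
```

View pics/w5.png

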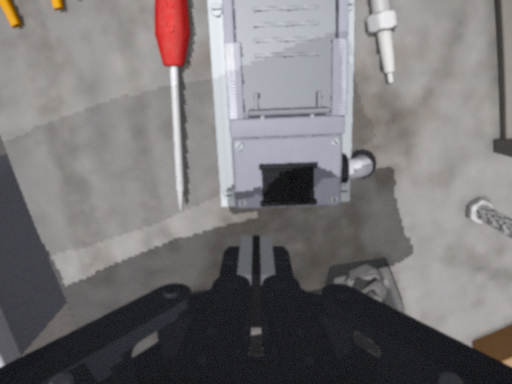

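The lever is over: tip at box x +10 mm, the mirror of where it started. Next, above the tab pad.

apply_moves:
  plan:
    - [[1.2,4.5,0],[0,0,0],0]
    - [[2.4,9,0],[0,0,0],0]
    - [[3.6,13.5,0],[0,0,0],0]
    - [[4.2,16.1,-2],[0,0,0],0]
    - [[4.2,16.1,-5],[0,0,0],0]
    - [[4.2,16.1,-8],[0,0,0],0]
    - [[4.2,16.1,-8],[0,0,0],0]
    - [[4.2,16.1,-8],[0,0,0],0]

```text
t: 8.45
ee_pos: [0.494, 0.2641, 0.0627]
tcp_rot: [-2.36, -2.073, 0.004]
ft_force: [-0.1, 0.2, -0.1]
finger_gap: 0.0
```

```bash
python3 look.py w6 rail_end; python3 - <<'E'
from h import *
snap("scene","s6")
for q in("tab_pad","rail_end","switch_tip"):
    for d in tip_of("scene",q)[:2]: print(q,round(d["p"],2),w("scene",d["at"]).round(4))
im=cv2.imread("pics/s6.png"); cv2.imwrite("pics/s6b.png",cv2.resize(im[120:240,180:330],None,fx=5,fy=5,interpolation=cv2.INTER_CUBIC))
E
python3 st.py
```

```text
8.45 [0.494  0.2641 0.0627] [-0.1  0.2 -0.1] [  0.2 -43.6  20.7   0.1   0.    0. ]
tcp in box [-0.1 68.3]
rail_end 0.71 [0.4923 0.2523 0.0267] [-0.5 56.3]
tab_pad 0.57 [0.4942 0.2622 0.0254]
tab_pad 0.56 [0.4927 0.2556 0.0312]
rail_end 0.58 [0.4919 0.2543 0.0287]
8.75 [0.4957 0.2648 0.0649] [2.36  2.073 0.005] [-0.2  0.5  0.2] [  0.  -45.1  21.9  -0.    0.   -0. ]
tcp in box [ 1.5 69.1]
```

View pics/w6.png

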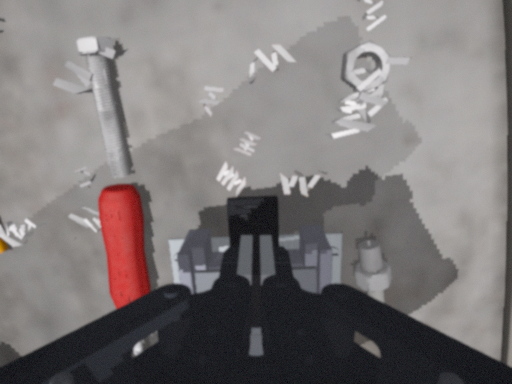

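View pics/s6b.png

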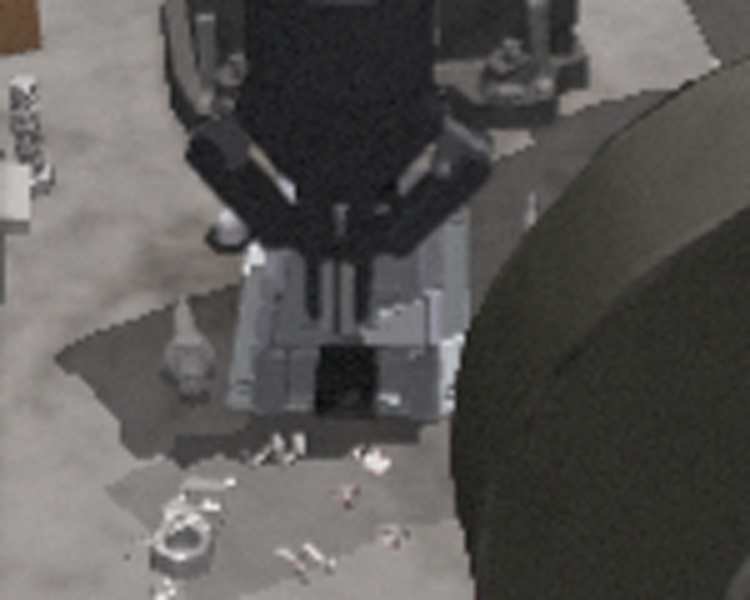

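The finger is centred over the pad at (255,215). Pressing down.

apply_moves:
  plan:
    - [[-0.1,0,-1.5],[0,0,0],0]
    - [[-0.1,0,-2.8],[0,0,0],0]
    - [[-0.1,0,-3.4],[0,0,0],0]
    - [[-0.1,0,-3.8],[0,0,0],0]
    - [[-0.1,0,-4.2],[0,0,0],0]
    - [[-0.1,0,-4.5],[0,0,0],0]
    - [[-0.1,0,-4.5],[0,0,0],0]
    - [[-0.1,0,-4.5],[0,0,0],0]

```text
t: 9.55
ee_pos: [0.494, 0.2645, 0.0188]
tcp_rot: [2.36, 2.073, 0.001]
ft_force: [-1.3, -1.9, 4.1]
finger_gap: 0.003
```

```bash
python3 look.py w7; python3 - <<'E'
from h import *
snap("scene","s7")
im=cv2.imread("pics/s7.png"); cv2.imwrite("pics/s7b.png",cv2.resize(im[120:240,180:330],None,fx=5,fy=5,interpolation=cv2.INTER_CUBIC))
E
python3 st.py
```

```text
9.55 [0.494  0.2645 0.0188] [-1.3 -1.9  4.1] [  0.6 -44.   20.2  -0.7   0.4  -0. ]
tcp in box [-0.2 68.6]
9.65 [0.4939 0.2645 0.0187] [2.360e+00 2.073e+00 1.000e-03] [-1.2 -1.3  4.9] [  0.7 -44.   20.2  -0.7   0.4  -0. ]
tcp in box [-0.3 68.6]
```

View pics/s7b.png

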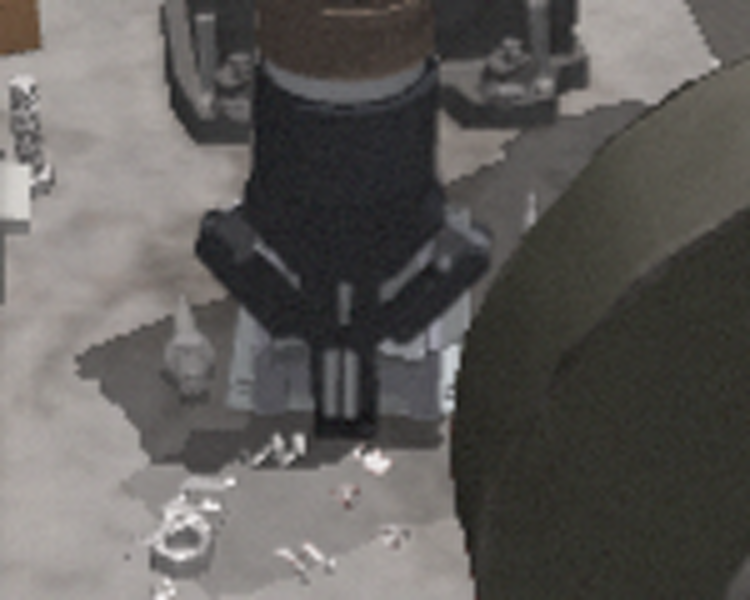

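apply_moves:
  plan:
    - [[0,0,3],[0,0,0],0]
    - [[0,0,7],[0,0,0],0]
    - [[0,-1,11],[0,0,0],0]
    - [[-0.5,-5,12],[0,0,0],0]
    - [[-1,-9,12],[0,0,0],0]
    - [[-1.4,-12.9,12],[0,0,0],0]
    - [[-1.4,-12.9,12],[0,0,0],0]
    - [[-1.4,-12.9,12],[0,0,0],0]

```text
t: 10.45
ee_pos: [0.4799, 0.1352, 0.1384]
tcp_rot: [-2.361, -2.071, -0.002]
ft_force: [0.2, 0.6, -0.3]
finger_gap: -0.002
```

```bash
python3 look.py w8 cover_flange cover switch_tip rail_end; python3 st.py; python3 - <<'E'
from h import *
im=cv2.imread("pics/w8.png"); cv2.imwrite("pics/w8b.png",cv2.resize(im[0:240,150:450],None,fx=2.5,fy=2.5,interpolation=cv2.INTER_CUBIC))
E
```

```text
10.45 [0.4799 0.1352 0.1384] [ 0.2  0.6 -0.3] [ -0.8 -38.4  22.9   0.1  -0.1  -0. ]
tcp in box [ -0.2 -61.4]
cover_flange 0.67 [0.481  0.1679 0.0507] [ -2.7 -28.7]
cover 0.77 [0.4828 0.2126 0.0333] [-5.7 15.9]
switch_tip 0.73 [0.4858 0.1059 0.0479] [  8.8 -89.9]
rail_end 0.94 [0.4896 0.2527 0.0327] [-3.3 56.5]
10.7 [0.4798 0.1366 0.1381] [-2.358 -2.076 -0.   ] [0.3 0.7 0.3] [ -0.2 -38.2  23.3  -0.   -0.    0. ]
tcp in box [ -0.5 -60. ]
```

View pics/w8b.png

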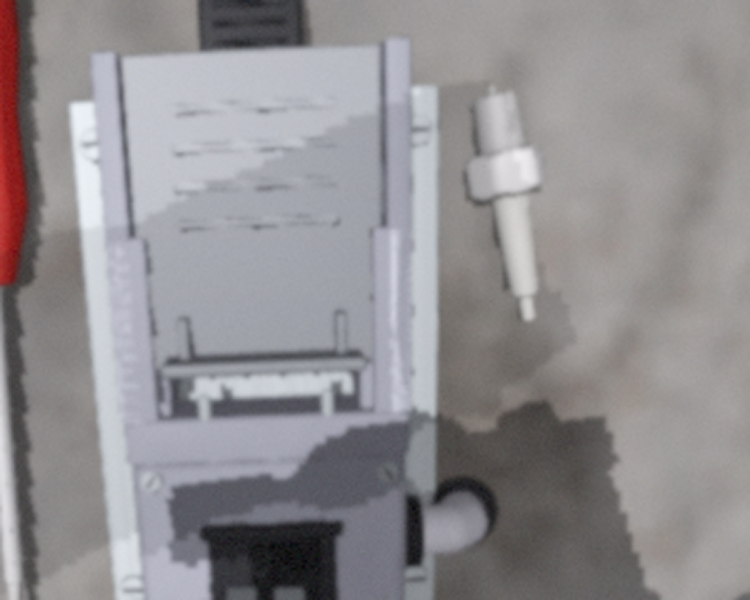

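The cover has sprung: its leading edge is near the rail end (50 px row) and the pins show behind the flange at (270,385). I'll descend between the flange and the lever.

apply_moves:
  plan:
    - [[0,0,-4],[0,0,0],0]
    - [[0,0,-7.5],[0,0,0],0]
    - [[0,0,-9],[0,0,0],0]
    - [[0,0,-9.7],[0,0,0],0]
    - [[0,0,-9.7],[0,0,0],0]
    - [[0,0,-9.7],[0,0,0],0]

```text
t: 11.3
ee_pos: [0.4805, 0.1361, 0.0421]
tcp_rot: [2.359, 2.074, 0.002]
ft_force: [-0.5, 0.1, -0.3]
finger_gap: 0.001
```

```bash
python3 look.py w9 cover_flange cover rail_end; python3 st.py
```

```text
11.3 [0.4805 0.1361 0.0421] [-0.5  0.1 -0.3] [  0.  -39.2  19.6   0.    0.    0. ]
tcp in box [  0.2 -60.5]
cover_flange 0.56 [0.479  0.1684 0.0514] [ -4.8 -28.4]
cover 0.88 [0.482  0.2112 0.0335] [-6.3 14.4]
11.5 [0.4806 0.1358 0.0424] [2.359 2.073 0.003] [-0.2  0.5 -0.5] [  0.  -39.7  20.1  -0.    0.    0. ]
tcp in box [  0.3 -60.7]
```

View pics/w9.png

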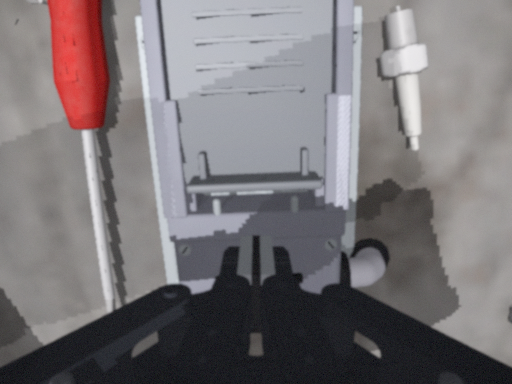

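Centred behind the flange. Pushing along the rails.

apply_moves:
  plan:
    - [[0.1,1,-0.1],[0,0,0],0]
    - [[0.2,2,-0.2],[0,0,0],0]
    - [[0.3,3,-0.2],[0,0,0],0]
    - [[0.4,4,-0.2],[0,0,0],0]
    - [[0.5,5,-0.2],[0,0,0],0]
    - [[0.6,6,-0.2],[0,0,0],0]
    - [[0.6,6,-0.2],[0,0,0],0]

```text
t: 12.2
ee_pos: [0.486, 0.1973, 0.0393]
tcp_rot: [-2.358, -2.076, -0.002]
ft_force: [0.2, -0.0, 0.2]
finger_gap: -0.003
```

```bash
python3 look.py w10 cover_flange cover; python3 st.py
```

```text
12.2 [0.486  0.1973 0.0393] [ 0.2 -0.   0.2] [  0.2 -42.1  20.4   0.1   0.    0.1]
tcp in box [-0.9  1. ]
cover_flange 0.98 [0.4896 0.2135 0.0569] [ 0.9 17.5]
cover 0.88 [0.4908 0.2502 0.0341] [-1.8 54.1]
12.35 [0.4855 0.1956 0.0391] [-2.359 -2.074  0.   ] [ 0.2 -1.3  0.1] [  0.2 -42.2  20.5  -0.    0.    0. ]
tcp in box [-1.3 -0.7]
```

View pics/w10.png

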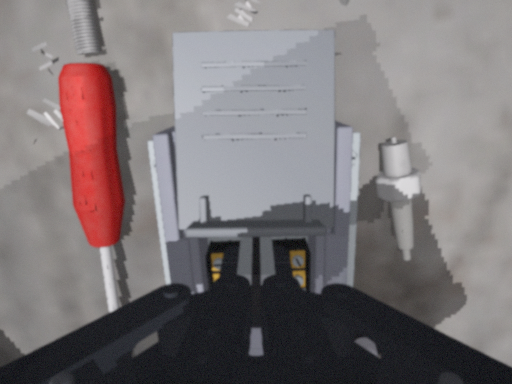

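The cover slides straight, is about half out, and the terminals show behind it. Continuing.

apply_moves:
  plan:
    - [[0.1,1,0.1],[0,0,0],0]
    - [[0.2,2,0.2],[0,0,0],0]
    - [[0.3,3,0.2],[0,0,0],0]
    - [[0.4,4,0.2],[0,0,0],0]
    - [[0.5,4.8,0.2],[0,0,0],0]
    - [[0.6,5.5,0.2],[0,0,0],0]
    - [[0.6,5.5,0.2],[0,0,0],0]

```text
t: 13.05
ee_pos: [0.4918, 0.2517, 0.0413]
tcp_rot: [-2.359, -2.075, -0.001]
ft_force: [0.6, -0.5, -0.7]
finger_gap: 0.001
```

```bash
python3 look.py w11 cover_flange cover; python3 st.py
```

```text
13.05 [0.4918 0.2517 0.0413] [ 0.6 -0.5 -0.7] [  0.3 -44.6  21.1   0.    0.    0. ]
tcp in box [-1.  55.7]
cover_flange 0.65 [0.4905 0.2689 0.0526] [-4.2 72.7]
cover 0.57 [0.4957 0.3003 0.0163] [ -2.4 104.5]
13.2 [0.4914 0.2503 0.0412] [-2.360e+00 -2.074e+00  1.000e-03] [-0.8  0.4  0.5] [  0.2 -44.7  21.1  -0.    0.    0. ]
tcp in box [-1.2 54.3]
```

View pics/w11.png

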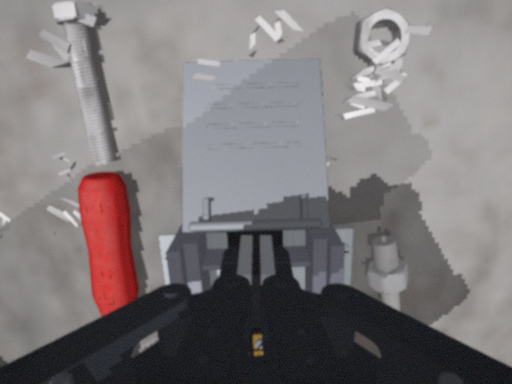

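The cover is tipping off the end, nose down, with the flange still ahead of the finger at (255,224). Continuing slowly.

apply_moves:
  plan:
    - [[0.1,0.7,0],[0,0,0],0]
    - [[0.15,1.3,0],[0,0,0],0]
    - [[0.2,1.8,0],[0,0,0],0]
    - [[0.2,2.2,0],[0,0,0],0]
    - [[0.2,2.2,0],[0,0,0],0]

```text
t: 13.7
ee_pos: [0.4937, 0.2732, 0.0413]
tcp_rot: [-2.359, -2.074, -0.001]
ft_force: [-0.0, 0.8, -0.7]
finger_gap: -0.002
```

```bash
python3 look.py w12 cover_flange cover; python3 st.py
```

```text
13.7 [0.4937 0.2732 0.0413] [-0.   0.8 -0.7] [  0.1 -45.8  21.3   0.    0.    0. ]
tcp in box [-1.5 77.3]
cover_flange 0.89 [0.4908 0.2885 0.0474] [-6.  92.2]
cover 0.61 [0.4982 0.3195 0.0161] [ -2.  123.8]
13.85 [0.4936 0.2725 0.0413] [-2.36  -2.074  0.   ] [-0.4 -0.1 -0.6] [  0.1 -45.9  21.3  -0.    0.    0. ]
tcp in box [-1.5 76.6]
```

View pics/w12.png

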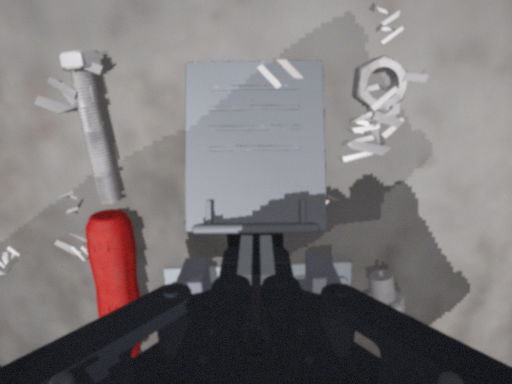

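apply_moves:
  plan:
    - [[0.05,0.5,0],[0,0,0],0]
    - [[0.1,0.9,0],[0,0,0],0]
    - [[0.1,1.2,0],[0,0,0],0]
    - [[0.1,1.2,0],[0,0,0],0]

```text
t: 14.25
ee_pos: [0.4947, 0.285, 0.0413]
tcp_rot: [-2.359, -2.074, -0.001]
ft_force: [0.9, -0.1, 0.5]
finger_gap: 0.0
```

```bash
python3 look.py w13 cover_flange cover; python3 st.py
```

```text
14.25 [0.4947 0.285  0.0413] [ 0.9 -0.1  0.5] [  0.1 -46.5  21.4  -0.    0.    0. ]
tcp in box [-1.7 89.2]
cover_flange 0.55 [0.494  0.2816 0.022 ] [-2.1 85.7]
cover 0.57 [ 0.4955  0.3262 -0.0022] [ -5.4 130.1]
14.4 [0.4945 0.2845 0.0412] [-2.36  -2.074  0.   ] [-0.1 -0.9 -0.4] [  0.1 -46.5  21.4  -0.    0.    0. ]
tcp in box [-1.8 88.6]
```

View pics/w13.png

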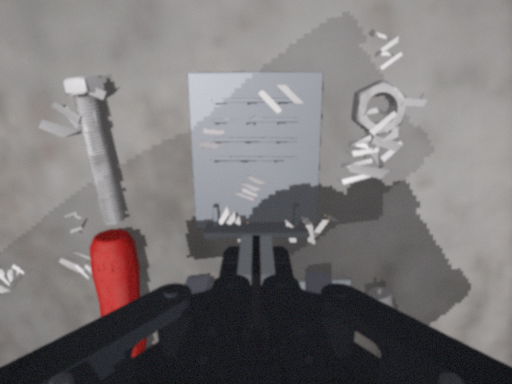

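The cover has dropped: flange top at z≈0.02, origin at z≈0. Retreating straight up to check.

apply_moves:
  plan:
    - [[0,0,4],[0,0,0],0]
    - [[0,0,9],[0,0,0],0]
    - [[0,-3,14],[0,0,0],0]
    - [[-1,-7,18],[0,0,0],0]
    - [[-2,-11,20],[0,0,0],0]
    - [[-3,-15,20],[0,0,0],0]
    - [[-3,-15,20],[0,0,0],0]
    - [[-3,-15,20],[0,0,0],0]

```text
t: 15.2
ee_pos: [0.4647, 0.1335, 0.2419]
tcp_rot: [2.363, 2.07, 0.002]
ft_force: [0.5, -0.5, 0.0]
finger_gap: 0.001
```

```bash
python3 look.py w14 cover_flange cover switch_tip tab_pad rail_end; python3 - <<'E'
from h import *
snap("scene","s14")
for q in("cover","cover_flange","switch_tip","tab_pad"):
    for d in tip_of("scene",q)[:2]: print(q,round(d["p"],2),w("scene",d["at"]).round(4))
im=cv2.imread("pics/s14.png"); cv2.imwrite("pics/s14b.png",cv2.resize(im[120:240,180:330],None,fx=5,fy=5,interpolation=cv2.INTER_CUBIC))
E
python3 st.py
```

```text
15.2 [0.4647 0.1335 0.2419] [ 0.5 -0.5  0. ] [ -0.8 -36.5  25.3   0.2  -0.1  -0. ]
tcp in box [-15.2 -64.7]
cover_flange 0.58 [0.4925 0.2835 0.0195] [-3.7 87.5]
switch_tip 0.67 [0.4896 0.1021 0.0496] [ 12.9 -93.3]
tab_pad 0.56 [0.4914 0.2625 0.0307] [-2.6 66.4]
rail_end 0.73 [0.4924 0.2527 0.0292] [-0.5 56.8]
cover 0.62 [ 0.5036  0.3229 -0.0047]
cover_flange 0.58 [0.4918 0.2815 0.0174]
switch_tip 0.53 [0.4915 0.0997 0.0556]
tab_pad 0.59 [0.493  0.2632 0.0238]
15.75 [0.4646 0.1349 0.241 ] [-2.359e+00 -2.074e+00  1.000e-03] [-0.9 -0.2  0.4] [  0.  -35.5  25.3   0.    0.    0. ]
tcp in box [-15.5 -63.4]
```

View pics/w14.png

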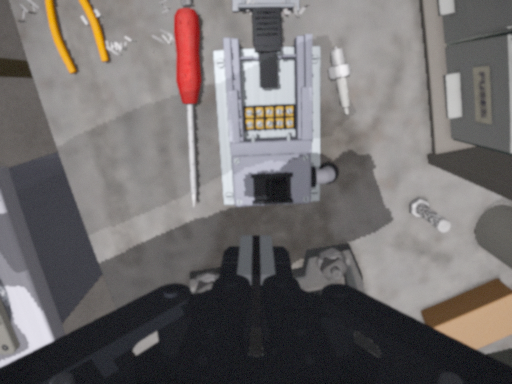

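View pics/s14b.png

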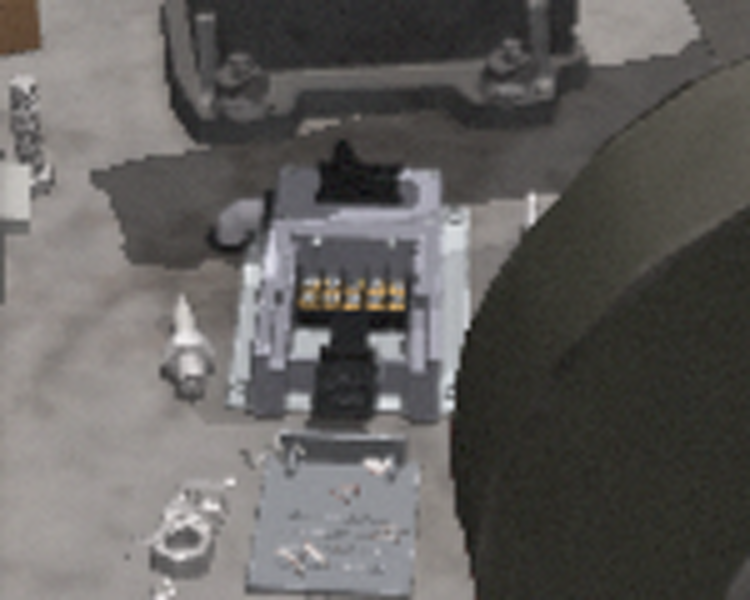

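Both views agree: the cover lies flat just past the tab, the terminals are open and the lever is off. The driver and plugs look unmoved. Handing in.

```bash
python3 -c "
from station import *
print(hand_in())"
```

```text
the job is handed in; nothing more can be done
None
```

The job is done and handed in at about 15.8 s of the 53 s allowed; hand-in gives no verdict.

- **Switch:** I pushed the lever to its stop; the force rose to about 14 N with no further movement. After the cover was off, its tip measured 9 to 13 mm on the off side, so it stayed off.
- **Tab and cover:** I pressed the tab about 10 mm at 4 to 5 N and the cover sprang forward. I then pushed it by its flange, with fingers closed throughout, off the rails and past the tab until it dropped.
- **Last checks:** In the wrist and scene pictures the cover lies just beyond the tab with its flange top 17 to 20 mm above the bench, which means it is flat. The terminals are open, and the driver and plugs look unmoved. The arm was clear of everything, with the tool about 24 cm up.

Some readings disagreed:

- **Box position:** My first estimate along its length was about 4 mm off; I corrected it from closer pictures.
- **Cover after release:** The pictures put it about 12 mm forward, not the stated 5 mm. It was clear of the step, so I carried on.
- **Final cover position:** The wrist camera's detector gave no final position for the whole cover. The scene camera placed its origin about 5 mm below the bench surface, close to its 4 mm tolerance. I relied on the flange height and the pictures instead.

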